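# Clamp a trolley handle unit and hold its telescope out for oiling

### The job

The telescopic pull handle of a rolling tool case lies in its service cradle and I want to oil its slides. Press the orange pad of the raised clamp bar down until the spring catch snaps over the bar's end and holds it by itself, so that the handle unit cannot be dragged along; then squeeze the red button on the outer face of the black crossbar, pull the crossbar straight out past the first stop to the second stop, and finish the program while still holding it there, all the way out with the button squeezed in. Leave the loose things on the bench where they are.

Things in the scene. Friction and masses are not known exactly. Their poses are not given: they have to be found in the camera images.
- service_cradle: Fixed plywood board, 262 x 225 x 12 mm, carrying the handle unit, clamp bar and catch; its place and angle change. Origin on the bench top under the unit's centre line, board spans x -149 to +113, y -150 to +75 mm. Its y axis is the way the handle pulls out, z is up; the push pad and catch are on the -x side. All 'cradle' positions below are in this frame, heights from the bench top.
- clamp_bar (a joint): Hinge of the clamp bar (aluminium, 22 mm wide) that crosses both tubes at cradle y -105 mm; hinge at cradle x +84, 62 mm high. rad: 0 = raised by its spring, about 0.49 = held down by the catch, 0.505 = hard down. Down, it is level, in front of the foot plate's lug, and stops the unit from sliding. At the pad it takes 3 N at first, up to 8 N passing the catch, 6 N when down.
- push_pad (a point): Middle of the top of the clamp bar's orange push pad, 40 mm along the bar, 28 mm across, 164 mm from the hinge. Raised: cradle x -54, y -105 mm, 151 mm high. Held down: x -80, y -105 mm, 75 mm high. A straight vertical press at cradle x -72, y -105 mm meets the outer edge of the pad first and ends well on it.
- catch_nose (a point): Tip of the steel spring catch that snaps over the bar's far end, 26 mm wide, at cradle x -106, y -105 mm, 71 mm high; its top is 110 mm high and it lies at cradle x -106 to -141 mm. It is pushed aside by the bar and needs no touch.
- handle_unit (a joint): How far the whole handle unit has slid along the cradle (m, towards cradle +y): 0 = home, 0.04 = as far as it goes. It slides easily while the clamp bar is up.
- unit_front (a point): Middle of the front face of the unit's black front block (146 mm wide, 18 mm thick, 27 to 61 mm high), at cradle y +66 mm. Behind it run two dark outer tubes, 20 mm thick, axes at cradle x -50 and +50 mm, 44 mm high, to a black foot plate at y -139 to -125 mm, 54 mm high, with a stop lug in its middle (y -139 to -118 mm, 74 mm high).
- pull_handle (a joint): How far the handle is drawn out of the unit (m): 0 = closed, locked; 0.070 = first stop, where it locks if the button is not squeezed; 0.130 = second stop, the end of travel, where it does not lock. A spring pulls it back in, with 3 N closed and 6 N at the second stop; drawing it slowly takes up to about 8 N.
- crossbar_mid (a point): Centre of the handle's black crossbar: 132 mm along cradle x, 22 mm thick along y, 24 mm tall, centre 44 mm high. Closed: cradle x 0, y +127 mm; it moves along +y. Two 14 mm inner tubes run back from it at x -50 and +50 mm; between them, from crossbar to front block, is an open space of 86 x 50 mm, free down to the bench (to the board, 12 mm high, up to y +75).
- release_button (a joint): How far the button is pressed in (m): 0 = out, 0.006 = fully in; over 0.003 the handle is unlocked. Red, 30 mm along the crossbar, 13 mm tall, in the middle of its outer (+y) face, 8 mm proud of it when out, 2 mm when in; moves along -y, 3 N at first, 7 N fully in. A grip across the crossbar, one finger in the space behind it, one on the button, squeezes it in.
- tape_measure: Bystander, loose: yellow tape measure, 39 x 69 x 64 mm; origin under its middle.
- battery_a: Bystander, loose: black tool battery with red latch, 111 x 69 x 50 mm; origin under its middle.
- screwdriver_stub: Bystander, loose: black screwdriver, 149 mm long, 35 mm thick; origin under the middle.

How it is judged:
By the outcome, as a careful person would: the job done as asked, in the order asked, and still so for the second after the job is handed in, while the arm keeps its last pose, push and grip.
It also fails if it takes over 58 s, if anything falls off the work surface, if the arm or the gripper's body presses on something with over 40 N, if the wrist force passes 120 N, or if a joint passes its speed limit or range.

### The arm

A 7-joint arm with a two-finger parallel gripper is mounted at the origin on a cart in front of the work surface, level with it; the furniture and walls round the work are solid. World frame = base frame: x ahead of the robot, y to its left, z up, the work surface at z = 0. Lengths are in m, angles in degrees, forces in N, time in s.
With the tool pointing down it reaches from about 0.35 to 0.9 m from the base axis. Payload 7.2 kg.
Tool frame: the origin (TCP) lies between the finger pads; the fingertips stand 14 mm ahead of it and the grasp point (between the pads) lies 5 mm behind it; z points along the fingers, y is the line along which they close (so a half turn about z gives the same grasp; the last joint's range is limited). The gripper opens to 88 mm and grips with 3 to 60 N. Pads are 20 mm wide; open, the fingers measure 115 mm over their backs; the gripper's body (75 mm by 178 mm) begins 61 mm behind the grasp point.
Start: joints at [-70.371, 23.554, -0.728, 91.456, 0.321, 64.991, -4.71], TCP at [0.25, 0.573, 0.237] pointing down, gripper open.
Joint ranges: [-169.25, 169.25], [-16.82, 113.86], [-84.01, 82.57], [7.8, 145.47], [-59.2, 239.2], [7.22, 106.19], [-163.78, 163.78]. Speed limits (degrees/s): [136.94, 136.94, 172.46, 172.46, 180, 180, 180].

### API

Orientations are given as a 3x3 rotation matrix whose columns are the frame's x, y, z axes.
In Python, from bench import ctrl, read_camera gives the robot as it stands.
- The arm moves only by the tool arm_command, never from a script. Its arguments are lists of equal length, an entry for each row: "linear": the shift along the world's x, y, z in mm, a list of three; "roll": the turn about the world's z in rad. In form: {"linear": [[dx, dy, dz], ...], "roll": [roll, ...]}. A call has 1 to 12 rows; each row shifts and turns the commanded pose from where the row before left it; what a row does not reach is not made up. A row lasts 1/10 s, in which the tool goes at most 50 mm and 8.59 degrees, less where a joint would pass 70% of its speed; a pose out of reach is approached as far as the arm can. A call is refused whole if a number of a shift passes 50 or a number of a turn 0.15, either way. A call with a gripper value outside its range is refused whole. "grip" is the finger opening in mm, from 0 to 87.8, set as the call begins (left out, the last holds). The fingers move at their own pace and stop on an object; "squeeze" is the grip in N (left out, the last holds). Time passes only in rows, so rows that do not move let the fingers close. It gives the time, the measured TCP pose, the force, the opening and the grip force at its end, in the units of the state.
- ctrl.read_state(): the state, without advancing time (a new reading comes with each control period).
- read_camera(name): name is "scene" or "top"; returns a dict with "image" (420x560x3 uint8, red, green, blue), "mtx" (3x3 intrinsics, pixels), "xyz" and "orientation" of the camera in the world. Camera axes: x right, y down, z forward; pixel columns grow to the right and rows downward; lengths in m; the calibration is good to about 2 mm. A picture is of the moment at which its call begins. There is no depth.
- ctrl.finish_job(): hands the job in; it is judged then, once.
The state is a dict: "time_s": time; "joint_positions": joint angles; "qvel": joint speeds; "joint_torque": joint torques, N m; "position": TCP position; "eef_rot": TCP orientation; "wrist_force": force on the tool from outside, world axes, zero at the start; "ft_torque": the same for the moment, N m; "finger_gap": finger opening in m; "grip_force": force on a finger pad.
Only numpy, scipy, OpenCV 4.12 (cv2) and the standard library are available. Lean on these libraries where they do the work, as an engineer would, in place of code of your own. Each camera call takes 0.05 s, during which the arm holds its last target. There are 200 camera calls.

## Working session

There is one attempt and no reset: what is moved stays moved. The work goes in short steps, Python scripts to look and compute and a tool call to move; the robot and the scene stay as the last step left them, time stands still between calls to the robot, and variables do not carry over. Pictures are saved under pics/ and viewed, at most 10 in all, crops included, and the job is handed in when it is done.

Besides the shell and the picture viewer there is one more tool, called after ">>>" by a JSON object that holds its "op" and its "data", one argument or row to a line. arm_command: Moves the arm, as the interface text tells. Its arguments: {"type":"object","properties":{"linear":{"type":"array"},"roll":{"type":"array"},"grip":{"type":"number"},"squeeze":{"type":"number"}},"required":["linear","roll"]}

```bash
mkdir -p pics; python3 - <<'E'
from bench import ctrl, read_camera
import cv2,json,numpy as np
for n in("top","scene"):
    c=read_camera(n); cv2.imwrite(f"pics/{n}0.png",cv2.resize(c["image"][:,:,::-1],(800,600),interpolation=cv2.INTER_CUBIC))
    print(n,c["mtx"],c["xyz"],c["orientation"])
s=ctrl.read_state();print(s["time_s"],s["position"],s["eef_rot"],s["wrist_force"])
E
```

```text
top [[469.43502321   0.         277.45772049]
 [  0.         469.43502321 213.17903633]
 [  0.           0.           1.        ]] [ 0.37299892 -0.18491866  1.36836381] [[ 0.00317468 -0.99043475  0.13794535]
 [-0.99984733 -0.00551411 -0.01658025]
 [ 0.0171823  -0.13787166 -0.99030105]]
scene [[446.83197584   0.         273.94695598]
 [  0.         446.83197584 204.50074499]
 [  0.           0.           1.        ]] [ 0.04022527 -1.07010595  0.69058788] [[ 0.86301233 -0.23635525  0.44648171]
 [-0.50468367 -0.44265081  0.74118463]
 [ 0.02245261 -0.8649835  -0.50129774]]
0.1 [0.24945344 0.57259015 0.23590507] [[-9.16805696e-01  3.99333334e-01 -4.51069993e-04]
 [ 3.99333567e-01  9.16804683e-01 -1.36940725e-03]
 [-1.33306879e-04 -1.43560775e-03 -9.99998961e-01]] [-0.17860063  0.21220332 -0.07711854]
```

View pics/top0.png

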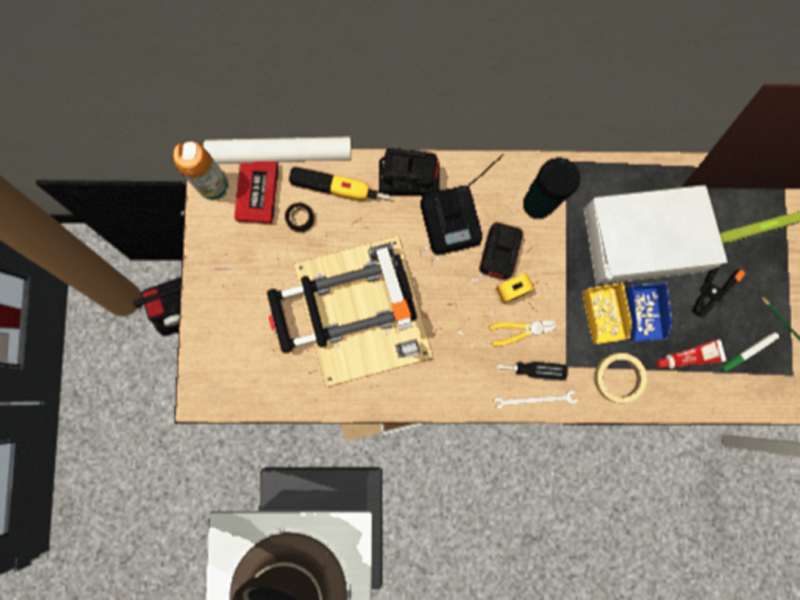

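View pics/scene0.png

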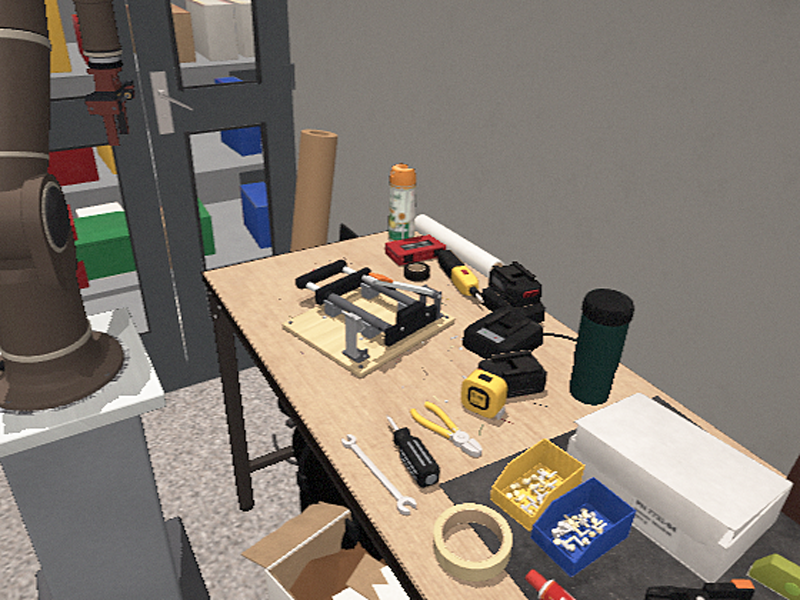

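Top view: the cradle is at about (340,310), handle pulling left (world +y), with the orange pad at (402,310) and the red button at (271,322). I'll enlarge it for measuring.

```bash
python3 - <<'E'
import cv2
from bench import read_camera
im=read_camera("top")["image"][:,:,::-1][160:275,180:310]
cv2.imwrite("pics/crop.png",cv2.resize(im,None,fx=6,fy=5.2,interpolation=cv2.INTER_CUBIC) if 0 else cv2.resize(im[:100],None,fx=6,fy=6,interpolation=cv2.INTER_CUBIC))
im=read_camera("scene")["image"][:,:,::-1][170:270,190:323]
cv2.imwrite("pics/crops.png",cv2.resize(im,None,fx=6,fy=6,interpolation=cv2.INTER_CUBIC))
E
```

```text
(no output)
```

View pics/crop.png

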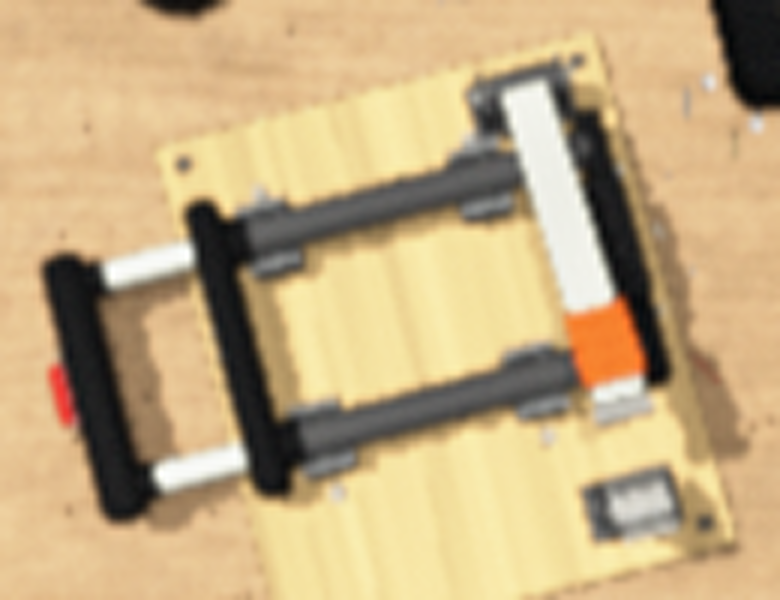

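View pics/crops.png

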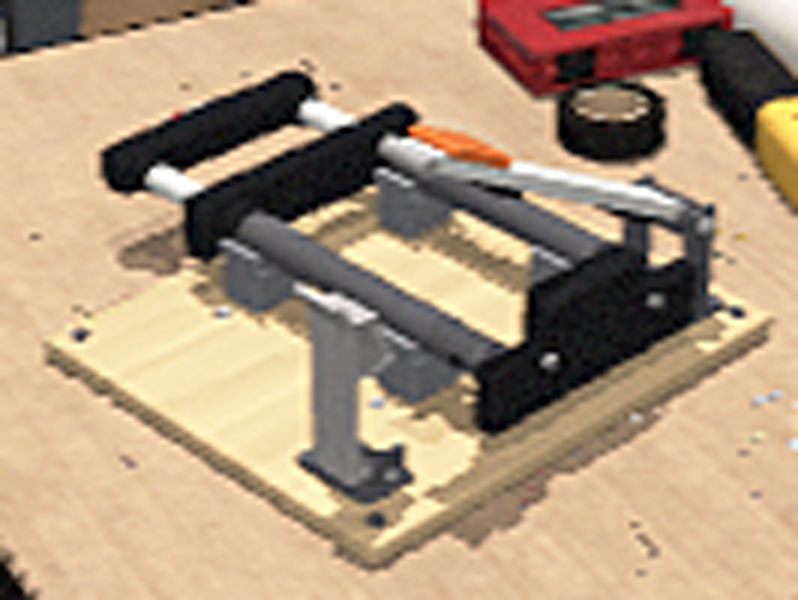

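Crop shows board corners (600,35), (735,547), (160,152); the pad centre (606,343); crossbar ends (63,258)/(125,516); block ends (200,203)/(270,492); button (62,394). Scene crop: board corners (45,345), (375,555), (775,318). Next I fit the cradle pose.

```bash
cat >fit.py <<'E'
from bench import ctrl, read_camera
import numpy as np
from scipy.optimize import least_squares
C={n:read_camera(n) for n in("top","scene")}
O={"top":(180,160),"scene":(190,170)}
D=[("top",113,-150,12,600,35),("top",-149,-150,12,735,547),("top",113,75,12,160,152),("top",-54,-105,151,606,343),
("top",66,127,50,63,258),("top",-66,127,50,125,516),("top",73,57,61,200,203),("top",-73,57,61,270,492),("top",0,142,44,62,394),
("scene",-149,75,12,45,345),("scene",-149,-150,12,375,555),("scene",113,-150,12,775,318)]
def w(p,q):
    c,s=np.cos(p[2]),np.sin(p[2]); return np.array([p[0]+c*q[0]-s*q[1],p[1]+s*q[0]+c*q[1],q[2]])
def res(p):
    r=[]
    for n,x,y,z,u,v in D:
        c=C[n]; q=np.array(c["orientation"]).T@(w(p,np.array([x,y,z])/1e3)-c["xyz"]); q=c["mtx"]@(q/q[2])
        r+=[q[0]-((u+.5)/6-.5+O[n][0]),q[1]-((v+.5)/6-.5+O[n][1])]
    return np.array(r)
if __name__=="__main__":
    s=least_squares(res,[.5,.1,.25],loss="soft_l1"); p=s.x
    print(p,np.degrees(p[2])); print(res(p).reshape(-1,2).round(2).tolist())
    for k,q in dict(pad=(-72,-105,151),padown=(-72,-105,75),bar=(0,127,44),out=(0,257,44),mid=(0,97,44)).items(): print(k,(w(p,np.array(q)/1e3)*1e3).round(1))
    print(ctrl.read_state()["position"],ctrl.read_state()["time_s"])
E
python3 fit.py
```

```text
[ 0.55784347 -0.09831274  0.26417245] 15.135966468258225
[[0.05, -0.46], [1.01, -0.14], [-0.65, -0.95], [0.1, 0.02], [-0.19, -0.97], [0.51, 1.01], [-0.06, -1.06], [0.88, 0.71], [0.62, 0.3], [-1.08, -1.65], [-0.94, -0.95], [-0.15, -0.36]]
pad [ 515.8 -218.5  151. ]
padown [ 515.8 -218.5   75. ]
bar [524.7  24.3  44. ]
out [490.7 149.8  44. ]
mid [532.5  -4.7  44. ]
[0.2495575  0.57283066 0.23634396] 0.3
```

>>> {"op": "arm_command", "data": {
  "linear": [
    [13,-40,0],
    [13,-40,0],
    [13,-40,0],
    [13,-40,0],
    [13,-40,0],
    [13,-40,0],
    [13,-40,0],
    [13,-40,0],
    [13,-40,0],
    [13,-40,0],
    [13,-40,0],
    [13,-40,0]
  ],
  "roll": [0.056,0.056,0.056,0.056,0.056,0.056,0.056,0.056,0.056,0.056,0.056,0.056],
  "grip": 0,
  "squeeze": 20
}}

```text
time_s: 1.5
position: [0.4059, 0.0913, 0.237]
eef_rot: [[-0.965, -0.261, 0.001], [-0.261, 0.965, 0.001], [-0.001, 0.0, -1.0]]
wrist_force: [0.5, 0.3, 0.7]
finger_gap: 0.0004
grip_force: 0.0
```

>>> {"op": "arm_command", "data": {
  "linear": [
    [13,-38,0],
    [13,-38,0],
    [14,-39,0],
    [14,-39,0],
    [14,-39,0],
    [14,-39,0],
    [14,-39,0],
    [14,-39,-10],
    [0,0,-20],
    [0,0,0]
  ],
  "roll": [0,0,0,0,0,0,0,0,0,0]
}}

```text
time_s: 2.5
position: [0.5142, -0.2175, 0.2043]
eef_rot: [[-0.967, -0.256, -0.004], [-0.256, 0.967, 0.001], [0.004, 0.002, -1.0]]
wrist_force: [-1.0, 0.2, 0.3]
finger_gap: 0.0006
grip_force: 0.0
```

```bash
python3 - <<'E'
import cv2
from bench import read_camera
im=read_camera("top")["image"][:,:,::-1][160:260,180:310]
a=cv2.resize(im,(400,308),interpolation=cv2.INTER_CUBIC)
im=read_camera("scene")["image"][:,:,::-1][140:260,190:346]
b=cv2.resize(im,(400,308),interpolation=cv2.INTER_CUBIC)
cv2.imwrite("pics/p1.png",cv2.hconcat([a,b]))
E
```

```text
(no output)
```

View pics/p1.png

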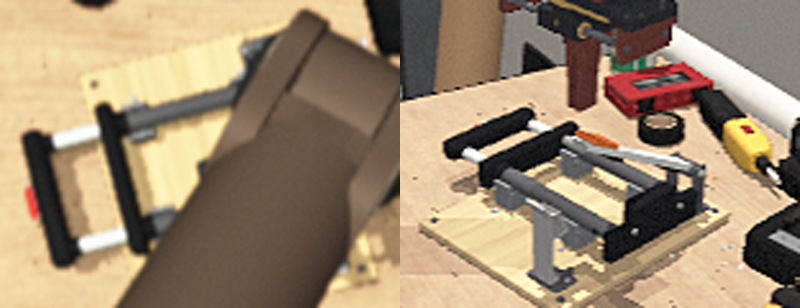

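Fingertips stand just above the orange pad (scene panel: tips (580,108), pad (597,140)), so I press.

>>> {"op": "arm_command", "data": {
  "linear": [
    [1,-1,-20],
    [0,0,-20],
    [0,0,-8],
    [0,0,-8],
    [0,0,-8],
    [0,0,-8],
    [0,0,-8],
    [0,0,-8],
    [0,0,-8],
    [0,0,-8],
    [0,0,-4],
    [0,0,0]
  ],
  "roll": [0,0,0,0,0,0,0,0,0,0,0,0]
}}

```text
time_s: 3.8
position: [0.5158, -0.2182, 0.0976]
eef_rot: [[-0.966, -0.258, -0.002], [-0.258, 0.966, 0.0], [0.001, 0.0, -1.0]]
wrist_force: [-1.5, -1.0, 1.4]
finger_gap: 0.0004
grip_force: 1.1
```

```bash
python3 - <<'E'
import cv2
from bench import read_camera,ctrl
print(ctrl.read_state()["wrist_force"])
im=read_camera("scene")["image"][:,:,::-1][140:260,190:346]
cv2.imwrite("pics/p2.png",cv2.resize(im,(780,600),interpolation=cv2.INTER_CUBIC))
E
```

```text
[-1.50018436 -1.00112524  1.35462386]
```

View pics/p2.png

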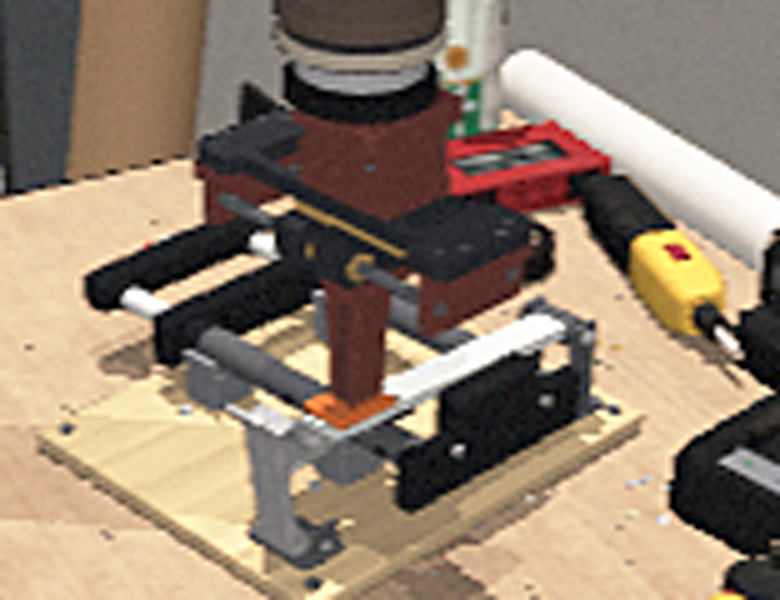

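The fingers stand on the orange pad (350,405) and the bar is nearly level, its end near the catch. Continuing down.

>>> {"op": "arm_command", "data": {
  "linear": [
    [0,0,-3],
    [0,0,-3],
    [0,0,-2],
    [0,0,-2],
    [0,0,-1],
    [0,0,0],
    [0,0,0]
  ],
  "roll": [0,0,0,0,0,0,0]
}}

```text
time_s: 4.55
position: [0.5161, -0.2182, 0.0876]
eef_rot: [[-0.966, -0.258, -0.001], [-0.258, 0.966, 0.0], [0.001, 0.0, -1.0]]
wrist_force: [-5.8, -1.8, 4.3]
finger_gap: 0.0004
grip_force: 2.9
```

>>> {"op": "arm_command", "data": {
  "linear": [
    [0,0,-2],
    [0,0,-2],
    [0,0,0],
    [0,0,0]
  ],
  "roll": [0,0,0,0]
}}

```text
time_s: 4.95
position: [0.5162, -0.2183, 0.0855]
eef_rot: [[-0.966, -0.258, 0.0], [-0.258, 0.966, 0.001], [-0.0, 0.001, -1.0]]
wrist_force: [-10.4, 1.6, 26.6]
finger_gap: 0.0005
grip_force: 13.5
```

Hard down (27 N). I rise and check.

>>> {"op": "arm_command", "data": {
  "linear": [
    [0,0,5],
    [0,0,15],
    [0,0,35],
    [0,0,40],
    [-4,30,20],
    [0,40,0],
    [0,40,0],
    [0,40,0],
    [0,40,0],
    [0,0,0]
  ],
  "roll": [0,0,0,0,0,0,0,0,0,0],
  "grip": 62
}}

```text
time_s: 5.95
position: [0.5131, -0.0212, 0.1989]
eef_rot: [[-0.964, -0.266, 0.001], [-0.266, 0.964, 0.003], [-0.001, 0.003, -1.0]]
wrist_force: [-0.1, -0.1, 0.3]
finger_gap: 0.0619
grip_force: 0.0
```

```bash
python3 - <<'E'
import cv2
from bench import read_camera,ctrl
im=read_camera("scene")["image"][:,:,::-1][140:260,190:346]
b=cv2.resize(im,(780,600),interpolation=cv2.INTER_CUBIC)
cv2.imwrite("pics/p3.png",b)
E
```

```text
(no output)
```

View pics/p3.png

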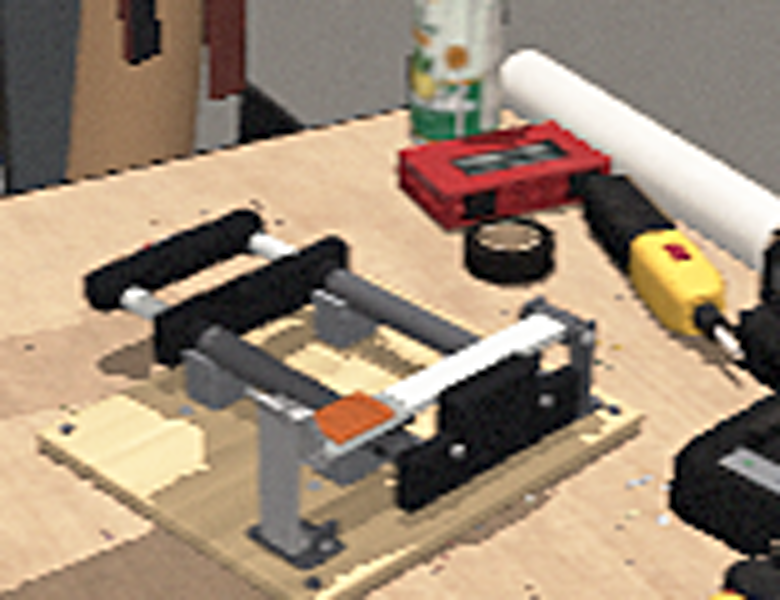

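The bar is level and held by the catch (pad at (355,418)). Now I move above the crossbar, open to 62 mm, and descend.

>>> {"op": "arm_command", "data": {
  "linear": [
    [4,25,0],
    [6,24,0],
    [0,0,-30],
    [0,0,-40],
    [0,0,-40],
    [0,0,-20],
    [0,0,-15],
    [0,0,-10],
    [0,0,-5],
    [0,0,0]
  ],
  "roll": [0,0,0,0,0,0,0,0,0,0],
  "grip": 62
}}

```text
time_s: 7.0
position: [0.5227, 0.0205, 0.0386]
eef_rot: [[-0.966, -0.258, -0.0], [-0.258, 0.966, -0.0], [0.0, -0.0, -1.0]]
wrist_force: [0.7, -0.1, 1.4]
finger_gap: 0.062
grip_force: 0.0
```

```bash
python3 - <<'E'
import cv2
from bench import read_camera,ctrl
im=read_camera("scene")["image"][:,:,::-1][140:260,150:306]
b=cv2.resize(im,(780,600),interpolation=cv2.INTER_CUBIC)
cv2.imwrite("pics/p4.png",b)
E
```

```text
(no output)
```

View pics/p4.png

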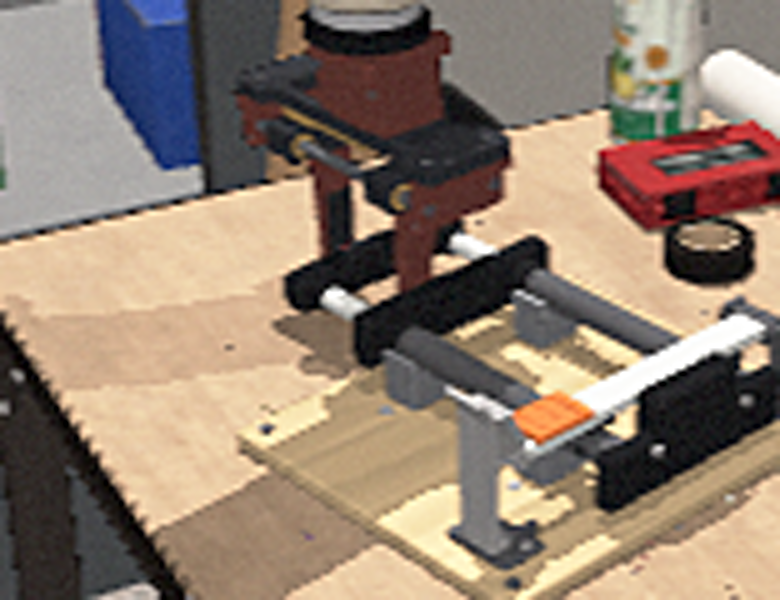

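Fingers straddle the crossbar, one inside the open space (415,270) and one outside (335,225). Centre by +7 mm, then close.

>>> {"op": "arm_command", "data": {
  "linear": [
    [1,4,0],
    [0,4,0],
    [0,0,0],
    [0,0,0],
    [0,0,0],
    [0,0,0],
    [0,0,0],
    [0,0,0]
  ],
  "roll": [0,0,0,0,0,0,0,0],
  "grip": 0,
  "squeeze": 25
}}

```text
time_s: 7.85
position: [0.524, 0.0284, 0.0389]
eef_rot: [[-0.966, -0.258, 0.001], [-0.258, 0.966, -0.0], [-0.001, -0.001, -1.0]]
wrist_force: [1.6, -3.4, 3.3]
finger_gap: 0.0238
grip_force: 25.0
```

Opening is 23.8 mm, so the button is fully in. Pull out along cradle +y.

>>> {"op": "arm_command", "data": {
  "linear": [
    [-1.3,4.8,0],
    [-2.6,9.7,0],
    [-2.6,9.7,0],
    [-2.6,9.7,0],
    [-2.6,9.7,0],
    [-2.6,9.7,0],
    [-2.6,9.7,0],
    [-2.6,9.7,0],
    [-2.6,9.7,0],
    [-2.6,9.7,0],
    [-2.6,9.7,0],
    [-2.6,9.7,0]
  ],
  "roll": [0,0,0,0,0,0,0,0,0,0,0,0]
}}

```text
time_s: 9.05
position: [0.4932, 0.1391, 0.0387]
eef_rot: [[-0.966, -0.257, -0.001], [-0.257, 0.966, -0.002], [0.001, -0.001, -1.0]]
wrist_force: [0.4, -7.3, 5.5]
finger_gap: 0.024
grip_force: 25.0
```

>>> {"op": "arm_command", "data": {
  "linear": [
    [-1.3,4.8,0],
    [-1.0,3.9,0],
    [-0.8,2.9,0],
    [-0.5,1.9,0],
    [-0.5,1.9,0],
    [0,0,0],
    [0,0,0]
  ],
  "roll": [0,0,0,0,0,0,0]
}}

```text
time_s: 9.75
position: [0.4891, 0.1538, 0.0387]
eef_rot: [[-0.966, -0.257, -0.001], [-0.257, 0.966, -0.002], [0.002, -0.002, -1.0]]
wrist_force: [-0.6, -9.7, 7.9]
finger_gap: 0.0237
grip_force: 25.0
```

>>> {"op": "arm_command", "data": {
  "linear": [
    [-0.5,1.9,0],
    [-0.5,1.9,0],
    [0,0,0],
    [0,0,0]
  ],
  "roll": [0,0,0,0]
}}

```text
time_s: 10.15
position: [0.4891, 0.154, 0.0387]
eef_rot: [[-0.967, -0.254, -0.0], [-0.254, 0.967, -0.006], [0.001, -0.005, -1.0]]
wrist_force: [2.0, -19.4, 7.1]
finger_gap: 0.0236
grip_force: 25.0
```

The stop is reached: position unchanged while the force rises to 19 N. One final check.

```bash
python3 - <<'E'
import cv2
from bench import read_camera,ctrl
im=read_camera("scene")["image"][:,:,::-1][120:260,130:312]
cv2.imwrite("pics/p5.png",cv2.resize(im,(780,600),interpolation=cv2.INTER_CUBIC))
E
```

```text
(no output)
```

View pics/p5.png

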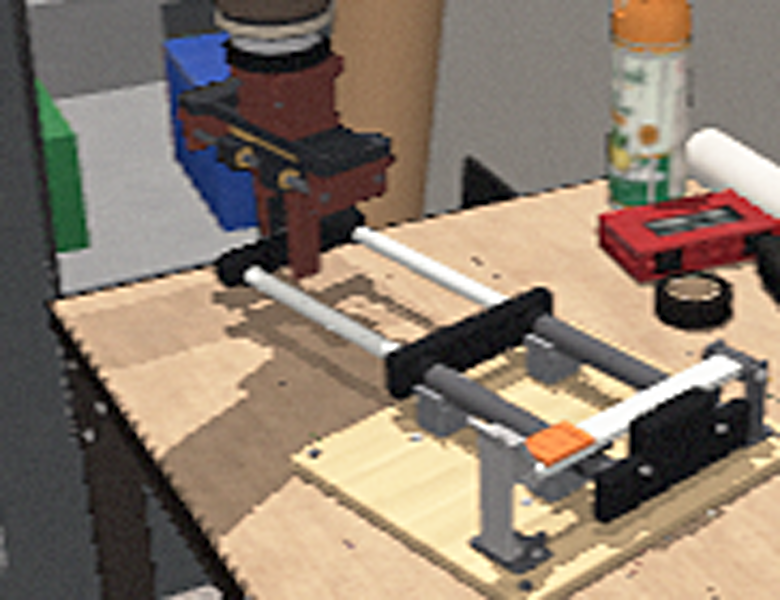

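The handle is fully out, with the crossbar held at (290,250). The bar is still latched at (560,440) and the unit is in place, so I hand the job in.

```bash
python3 -c "
from bench import ctrl
print(ctrl.finish_job())"
```

```text
the job is handed in; nothing more can be done
None
```

I handed the job in with the clamp bar latched down by its catch and the handle pulled about 130 mm out, against the second stop, with the button still squeezed in; the loose things were not touched, and the arm took about 10 s of the 58 s.

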